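Dice back in their trays

TASK

Put the four bone-white resin dice away, each lying flat inside the shallow gunmetal tray made for it: the little cube in the small square tray, the big cube in the large square tray, the long bar die in the oblong tray and the round drum die in the round tray, every die with the face still up that is up now. Do not disturb the silver ring token or the blue glass stopper, and leave the dice released and at rest.

Things in the scene. Friction and masses are not known exactly. Their poses are not given: they have to be found in the camera images.
- small_die: Little cube die, 22 mm on a side, about 14 g, bone-white resin with dark pips, loose. Origin: centre of its underside, z up through the face that is on top at the start. x and y are normal to its side faces.
- large_die: Big cube die, 40 mm on a side, about 75 g, bone-white resin with dark pips, loose. Origin: centre of its underside, z up through the face that is on top at the start. x and y are normal to its side faces.
- bar_die: Long bar die, a square bar lying down, 56 mm along its x, 22 mm wide along its y and 22 mm high, about 33 g, bone-white resin with dark pips, loose. Origin: centre of its underside, z up through the face that is on top at the start.
- drum_die: Round drum die, an upright short cylinder 38 mm in diameter and 22 mm high, about 30 g, bone-white resin with dark pips, loose. Origin: centre of its underside, z up through the face that is on top at the start.
- small_tray: Small square gunmetal tray, 46 by 46 mm outside, 40 by 40 mm inside. Fixed to the shelf, level; walls 3 mm thick, rim 10 mm above the shelf, felt-lined inner floor 3 mm above the shelf. Origin: centre of its underside, on the shelf, z up. A small latch sticks out of the middle of its -x wall.
- large_tray: Large square gunmetal tray, 66 by 66 mm outside, 60 by 60 mm inside. Fixed to the shelf, level; walls 3 mm thick, rim 10 mm above the shelf, felt-lined inner floor 3 mm above the shelf. Origin: centre of its underside, on the shelf, z up. A small latch sticks out of the middle of its -x wall.
- oblong_tray: Oblong gunmetal tray, 82 mm along its x by 48 mm along its y outside, 76 by 42 mm inside. Fixed to the shelf, level; walls 3 mm thick, rim 10 mm above the shelf, felt-lined inner floor 3 mm above the shelf. Origin: centre of its underside, on the shelf, z up. A small latch sticks out of the middle of its -x wall.
- round_tray: Round gunmetal tray, 64 mm in outside diameter, 58 mm inside. Fixed to the shelf, level; walls 3 mm thick, rim 10 mm above the shelf, felt-lined inner floor 3 mm above the shelf. Origin: centre of its underside, on the shelf, z up. A small latch sticks out of the middle of its -x wall.
- ring_token: Tarnished silver ring token lying flat, 34 mm across, hole 21 mm, 8 mm high, loose. Not to be disturbed. Origin: centre of its underside, z up.
- stopper: Cobalt blue glass vial stopper standing on its head, 32 mm across at the foot, 36 mm high with a slim plug pointing up, loose. Not to be disturbed. Origin: centre of its underside, z up.
There are look-alikes about, which are no part of the job. Leave any brown or orange look-alike of the round_tray alone.

How it is judged (in metres and radians):
At the end, for the whole second after the job is handed in: Each die rests on the inner floor of its own tray: underside 1 to 6 mm above the tray's underside, centre within 15 mm horizontally of the tray's centre, the face that was up at the start still up (tilt below 0.12 rad), and at rest (below 0.02 m/s and 0.2 rad/s) (horizontal distance between small_die and small_tray below 0.015 m and z of small_die in the frame of small_tray between 0.001 and 0.006 m and angle between each of small_die, large_die, bar_die, drum_die's own z axis and vertical below 0.12 rad and linear speed of each of small_die, large_die, bar_die, drum_die below 0.02 m/s and angular speed of each of small_die, large_die, bar_die, drum_die below 0.2 rad/s and horizontal distance between large_die and large_tray below 0.015 m and z of large_die in the frame of large_tray between 0.001 and 0.006 m and horizontal distance between bar_die and oblong_tray below 0.015 m and z of bar_die in the frame of oblong_tray between 0.001 and 0.006 m and horizontal distance between drum_die and round_tray below 0.015 m and z of drum_die in the frame of round_tray between 0.001 and 0.006 m); the robot touches nothing.
It fails at once if the ring token is moved by more than 15 mm (distance of ring_token from where it was at the start of the episode above 0.015 m).
It fails at once if the glass stopper is moved by more than 15 mm or tipped over (distance of stopper from where it was at the start of the episode above 0.015 m or angle between stopper's own z axis and vertical above 0.4 rad).
It also fails if it takes over 90 s, if anything falls off the work surface, if the arm or the gripper's body presses on something with over 40 N, if the wrist force passes 120 N, or if a joint passes its speed limit or range.

ROBOT

A 6-joint arm with a two-finger parallel gripper is mounted at the origin on the work surface. World frame = base frame: x ahead of the robot, y to its left, z up, the work surface at z = 0. Lengths are in m, angles in degrees, forces in N, time in s.
With the tool pointing down it reaches from about 0.375 to 0.9 m from the base axis. Payload 3.1 kg.
Tool frame: the origin (TCP) lies at the very end of the fingers, on their centre line; the grasp point (between the pads) lies 19 mm behind it; z points along the fingers, y is the direction in which the jaws open and shut (so a half turn about z gives the same grasp; the last joint's range is limited). The gripper opens to 87 mm and grips with 3 to 60 N. Pads are 19 mm wide; open, the fingers measure 117 mm over their backs; the gripper's body (75 mm by 190 mm) begins 51 mm behind the grasp point.
Start: joints at [-10.227, 30.224, 82.088, -0, 67.689, -10.227], TCP at [0.625, 0, 0.223] pointing down, gripper open.
Joint ranges: [-176.69, 176.69], [-43.24, 126.21], [12.49, 139.97], [-82, 262], [0, 151.66], [-163.58, 163.58]. Speed limits (degrees/s): [159.86, 159.86, 180, 180, 180, 180].

INTERFACE

Orientations are given as [roll, pitch, yaw] about the fixed x, y, z axes, in that order (R = Rz(yaw) Ry(pitch) Rx(roll)).
In Python, from workcell import sense, camera, finish_job gives the robot as it stands.
- The arm moves only by the tool step_arm, never from a script. Its argument "motion" is one flat list of numbers, 5 for each row, row after row: the opening, from 0 (shut) to 1 (fully open), then the shift along the world's x, y, z in cm, then the turn about the world's z in degrees. In form: [claw, tx, ty, tz, twist, claw, tx, ty, tz, twist, ...]. A call has 1 to 8 rows; each row is the pose to reach, as a shift and turn from the pose commanded when the call began; what a row does not reach only later rows make up. A row lasts 1/10 s, in which the tool goes at most 50 mm and 8.59 degrees, less where a joint would pass 70% of its speed; a pose out of reach is approached as far as the arm can. A call with a gripper value outside its range is refused whole. The fingers move at their own pace and stop on an object; the grip force is fixed at half the most. Time passes only in rows, so rows that repeat a pose let the fingers close. It gives the time, the measured TCP pose, the force and the opening at its end, in the units of the state.
- sense(): the state, without advancing time (a new reading comes with each control period).
- camera(name): name is "scene" or "side" or "wrist"; returns a dict with "img" (400x640x3 uint8, red, green, blue), "fx", "fy", "cx", "cy" (pixels), "cam_to_world" (4x4, takes a point from camera to world coordinates). Camera axes: x right, y up, looking along -z (the intrinsics and any distortion apply to the point x, -y, -z); pixel columns grow to the right and rows downward; lengths in m; the calibration is good to about 2 mm. A picture is of the moment at which its call begins. There is no depth.
- finish_job(): hands the job in, once; it reports no verdict.
The state is a dict: "clock": time; "joints": joint angles; "qd": joint speeds; "tau": joint torques, N m; "position": TCP position; "ee_rot": TCP orientation; "wrist_force": force on the tool from outside, world axes, zero at the start; "ft_torque": the same for the moment, N m; "width": opening from 0.0 (shut) to 1.0 (fully open).
Only numpy, scipy, OpenCV 4.12 (cv2) and the standard library are available. Lean on these libraries where they do the work, as an engineer would, in place of code of your own. Each camera call takes 0.05 s, during which the arm holds its last target.

## Working session

There is one attempt and no reset: what is moved stays moved. The work goes in short steps, Python scripts to look and compute and a tool call to move; the robot and the scene stay as the last step left them, time stands still between calls to the robot, and variables do not carry over. Pictures are saved under pics/ and viewed, and the job is handed in when it is done.

Besides the shell and the picture viewer there is one more tool, called after ">>>" as name(argument=value, ...) on one line, values as JSON. step_arm: Moves the arm, as the interface text tells. Its arguments: {"type":"object","properties":{"motion":{"type":"array","items":{"type":"number"}}},"required":["motion"]}

```bash
mkdir -p pics; cat > h.py <<'E'
import numpy as np, cv2
from workcell import sense, camera, finish_job
def snap(name,fn):
    c=camera(name); cv2.imwrite(f'pics/{fn}.png',c['img'][:,:,::-1])
    np.savez(f'pics/{fn}.npz',**{k:v for k,v in c.items()}); return c
def load(fn): return dict(np.load(f'pics/{fn}.npz',allow_pickle=True))
def pix2w(c,u,v,z):
    M=np.array(c['cam_to_world']); d=np.array([(u-c['cx'])/c['fx'],-(v-c['cy'])/c['fy'],-1.])
    d=M[:3,:3]@d; o=M[:3,3]; return o+d*(z-o[2])/d[2]
def w2pix(c,p):
    M=np.array(c['cam_to_world']); q=M[:3,:3].T@(np.array(p)-M[:3,3])
    return np.array([c['cx']+c['fx']*q[0]/-q[2], c['cy']-c['fy']*q[1]/-q[2]])
def crop(fn,out,u0,v0,u1,v1,s):
    i=cv2.imread(f'pics/{fn}.png')[v0:v1,u0:u1]; cv2.imwrite(f'pics/{out}.png',cv2.resize(i,None,fx=s,fy=s,interpolation=cv2.INTER_CUBIC))
E
python3 - <<'E'
from h import *
for n in ['scene','side','wrist']:
    c=snap(n,n+'0'); print(n,c.keys(),c['fx'],c['cx'],c['cy'],np.round(c['cam_to_world'],3).tolist())
print(sense())
E
```

```text
scene dict_keys(['img', 'fx', 'fy', 'cx', 'cy', 'cam_to_world']) 424.45276238051537 317.86959526038214 203.0268936268871 [[-0.278, -0.744, 0.608, 1.129], [0.961, -0.205, 0.188, 0.243], [-0.015, 0.636, 0.772, 0.744], [0.0, 0.0, 0.0, 1.0]]
side dict_keys(['img', 'fx', 'fy', 'cx', 'cy', 'cam_to_world']) 507.28500080975726 306.2347839349801 194.4728164502831 [[-0.975, 0.152, -0.162, 0.381], [-0.222, -0.662, 0.716, 0.848], [0.002, 0.734, 0.679, 0.771], [0.0, 0.0, 0.0, 1.0]]
wrist dict_keys(['img', 'fx', 'fy', 'cx', 'cy', 'cam_to_world']) 342.69139271345773 316.2035382691332 201.1470635345791 [[1.0, -0.001, 0.001, 0.624], [0.0, 0.955, 0.298, 0.081], [-0.002, -0.298, 0.955, 0.383], [0.0, 0.0, 0.0, 1.0]]
{'clock': 0.15, 'joints': array([-1.02277228e+01,  3.02679634e+01,  8.21410911e+01, -1.25548137e-03,
        6.76876358e+01, -1.02272323e+01]), 'qd': array([-0.09475141, -0.08792253, -0.18392799,  0.06323624, -0.02611643,
       -0.03222731]), 'tau': array([ 9.14956272e-04, -4.40429199e+01, -1.76841742e+01,  6.33679633e-02,
        5.52540855e-02, -1.06930895e-04]), 'position': array([6.24430980e-01, 1.21190609e-04, 2.21774492e-01]), 'ee_rot': array([-1.79904640e+02, -1.60253575e-02,  8.99999738e+01]), 'wrist_force': array([-0.22090585, -0.53914218,  0.78674602]), 'ft_torque': array([0.03350104, 0.00685559, 0.00705163]), 'width': 1.0007752238069823}
```

View pics/scene0.png

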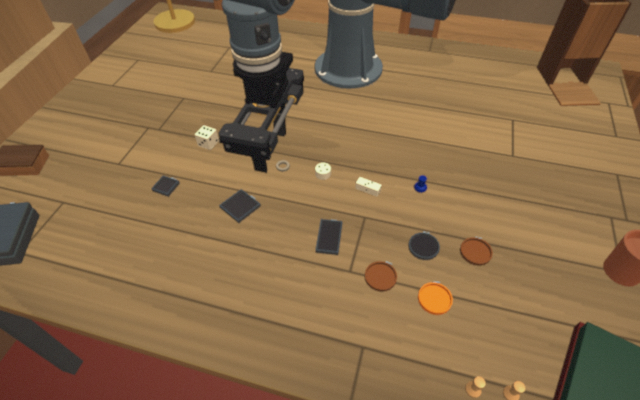

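View pics/side0.png

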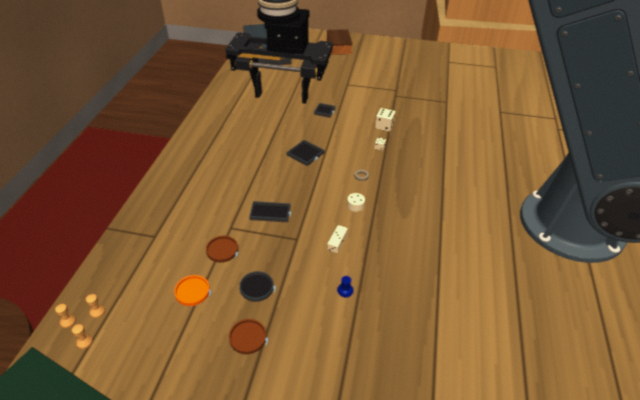

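View pics/wrist0.png

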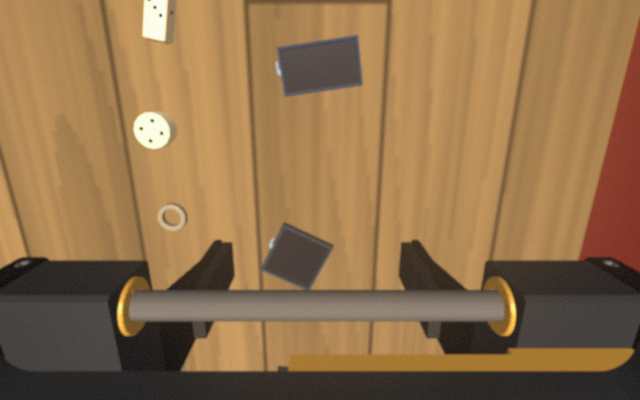

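Look-alikes: the round tray candidates in the side view are gunmetal (257,286), brown (222,248), orange (192,290) and brown (248,336), so I choose the gunmetal one at (257,286), which is (424,245) in the scene view. The white things in the side view are the big cube (385,119), little cube (380,143), drum (356,202) and bar (338,239). I'll check these in enlarged crops.

```bash
python3 - <<'E'
from h import *
crop('side0','s_a',270,90,420,200,5)
crop('side0','s_b',220,185,380,305,5)
E
```

```text
(no output)
```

View pics/s_a.png

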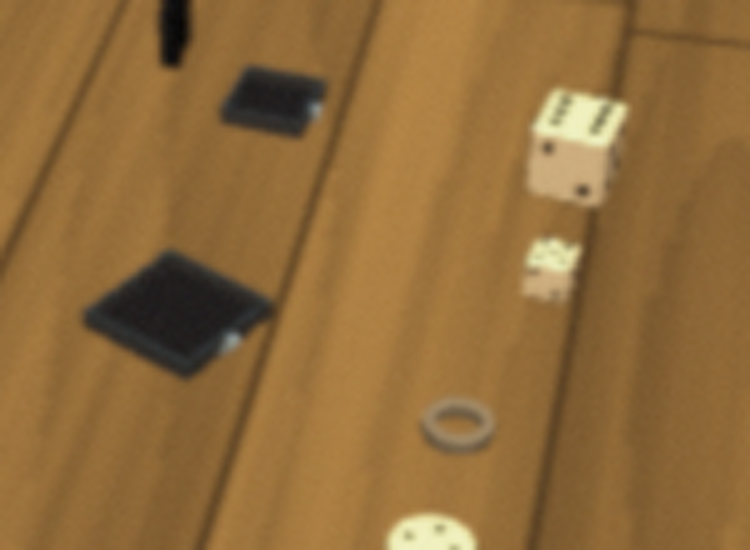

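View pics/s_b.png

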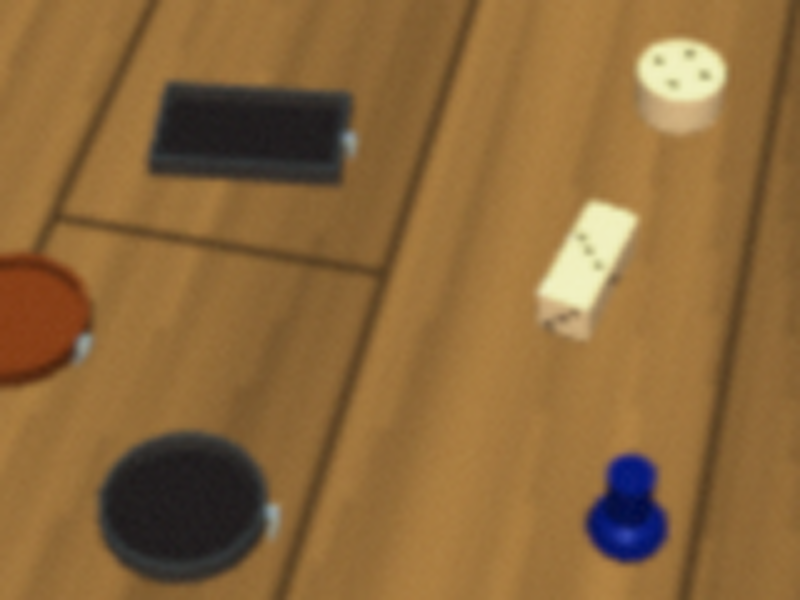

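The crops confirm the choices: a gunmetal round tray with a latch, next to a brown one. The dice tops and tray rims are clear, so I compute poses from corners.

```bash
python3 - <<'E'
from h import *
c=load('side0')
A=lambda p:(270+(p[0]+.5)/5-.5,90+(p[1]+.5)/5-.5)
B=lambda p:(220+(p[0]+.5)/5-.5,185+(p[1]+.5)/5-.5)
def poly(n,pts,f,z):
    w=np.array([pix2w(c,*f(p),z)[:2] for p in pts]); m=w.mean(0)
    e=np.roll(w,-1,0)-w
    print(n,np.round(m*1000,1),'edges',[(round(1000*np.hypot(*x)),round(np.degrees(np.arctan2(x[1],x[0])),1)) for x in e])
poly('large',[(553,89),(628,103),(611,149),(534,133)],A,.04)
poly('small',[(539,237),(581,244),(571,273),(527,265)],A,.022)
poly('bar',[(595,199),(638,217),(586,311),(538,292)],B,.022)
poly('drum',[(637,72),(726,72)],B,.022); poly('drum',[(682,40),(682,106)],B,.022)
poly('smtray',[(250,66),(327,79),(303,127),(222,112)],A,.01)
poly('lgtray',[(169,250),(275,308),(188,368),(84,314)],A,.01)
poly('obl',[(166,82),(353,94),(343,176),(152,167)],B,.01)
poly('rnd',[(99,502),(268,502)],B,.01); poly('rnd',[(184,432),(184,572)],B,.01)
poly('ring',[(422,422),(494,422)],A,.008);poly('ring',[(459,396),(459,447)],A,.008)
poly('stop',[(586,525),(668,525)],B,.008)
E
```

```text
large [ 423.9 -268.6] edges [(40, np.float64(173.7)), (44, np.float64(84.3)), (40, np.float64(-7.9)), (43, np.float64(-96.2))]
small [ 424.7 -173.5] edges [(21, np.float64(176.9)), (25, np.float64(85.0)), (22, np.float64(-4.3)), (24, np.float64(-96.9))]
bar [471.6 161.3] edges [(20, np.float64(162.1)), (56, np.float64(78.1)), (21, np.float64(-15.3)), (57, np.float64(-103.2))]
drum [451.9  47.9] edges [(38, np.float64(-167.0)), (38, np.float64(13.0))]
drum [451.6  48.1] edges [(42, np.float64(98.7)), (42, np.float64(-81.3))]
smtray [ 589.3 -298.9] edges [(44, np.float64(175.7)), (49, np.float64(85.3)), (45, np.float64(-5.4)), (48, np.float64(-96.5))]
lgtray [ 598.4 -104.7] edges [(70, np.float64(150.6)), (63, np.float64(60.3)), (65, np.float64(-26.4)), (66, np.float64(-115.5))]
obl [625.9 111.3] edges [(82, np.float64(-172.3)), (50, np.float64(99.3)), (81, np.float64(9.2)), (52, np.float64(-79.2))]
rnd [597.5 306.6] edges [(63, np.float64(-167.1)), (63, np.float64(12.9))]
rnd [597.6 305.8] edges [(64, np.float64(106.9)), (64, np.float64(-73.1))]
ring [454.  -53.6] edges [(33, np.float64(-167.0)), (33, np.float64(13.0))]
ring [453.7 -54.3] edges [(37, np.float64(98.3)), (37, np.float64(-81.7))]
stop [435.8 278.7] edges [(30, np.float64(-167.1)), (30, np.float64(12.9))]
```

>>> step_arm(motion=[1,-2.5,-3.4,-1,-1,1,-5,-6.7,-2,-2,1,-7.5,-10,-4,-3,1,-10,-13.5,-5,-4,1,-12.5,-17,-6,-5,1,-15,-20,-7,-6,1,-17.5,-23.5,-8,-6.5,1,-20.1,-26.85,-8,-6.5])

```text
clock: 0.95
position: [0.4223, -0.2691, 0.1413]
ee_rot: [-179.9, -0.1, 83.5]
wrist_force: [0.6, -0.7, 0.3]
width: 1.001
```

>>> step_arm(motion=[1,0,0,0,0,1,0,0,0,0,1,0,0,0,0])

```text
clock: 1.25
position: [0.4244, -0.2677, 0.1425]
ee_rot: [180.0, -0.0, 83.5]
wrist_force: [0.5, 0.5, -0.4]
width: 0.998
```

```bash
python3 - <<'E'
from h import *
c=snap('wrist','w1'); s=sense(); print(s['position'],s['ee_rot'],s['wrist_force'])
for p in [(.4239,-.2686,.04),(.4247,-.1735,.022),tuple(s['position'])]: print(w2pix(c,p))
E
```

```text
[ 0.42456509 -0.26742006  0.14258925] [ 1.79996311e+02 -2.03711356e-02  8.35831722e+01] [0.48107089 0.03730612 0.00534339]
[316.01538267 201.13140775]
[303.19713801  77.59297268]
[316.99476024 257.60028418]
```

View pics/w1.png

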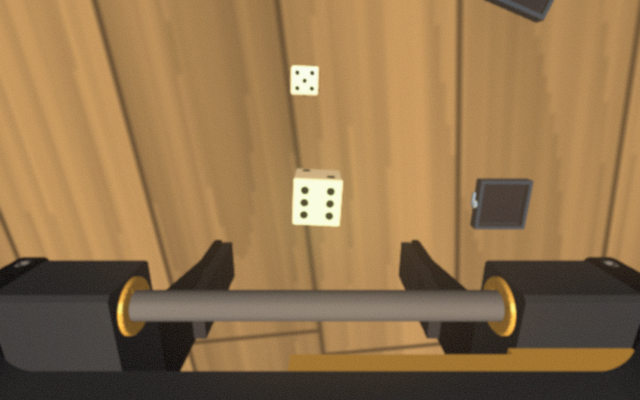

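The view shows the big cube at (317,202) where predicted, and the little cube at (305,80), 2 px from its predicted place. Going down.

>>> step_arm(motion=[1,0,0,-3,0,1,0,0,-6,0,1,0,0,-9,0,1,0,0,-11,0,1,0,0,-12,0,1,0,0,-13,0,1,0,0,-13,0])

```text
clock: 2.0
position: [0.4242, -0.2678, 0.012]
ee_rot: [-180.0, -0.0, 83.6]
wrist_force: [0.7, -0.0, 0.6]
width: 0.998
```

>>> step_arm(motion=[0,0,0,0,0,0,0,0,0,0,0,0,0,0,0,0,0,0,0,0,0,0,0,0,0,0,0,0,0,0])

```text
clock: 2.6
position: [0.424, -0.2686, 0.0127]
ee_rot: [180.0, 0.0, 83.5]
wrist_force: [-0.8, -0.0, -0.3]
width: 0.539
```

>>> step_arm(motion=[0,0,0,0,0,0,0,0,0,0,0,0,0,0,0,0,0,0,0,0])

```text
clock: 3.0
position: [0.4241, -0.2686, 0.0126]
ee_rot: [180.0, 0.0, 83.5]
wrist_force: [0.4, 0.2, 1.9]
width: 0.46
```

>>> step_arm(motion=[0,0,0,2,0,0,0,0,4,0,0,0,0,6,0,0,0,0,8,0])

```text
clock: 3.4
position: [0.4236, -0.2681, 0.0929]
ee_rot: [-179.9, -0.0, 83.5]
wrist_force: [-0.3, -0.3, -2.2]
width: 0.459
```

>>> step_arm(motion=[0,2.5,2.4,0,-3,0,5,4.7,0,-6,0,7.5,7.1,0,-9,0,10,9.4,0,-12,0,12.5,11.8,0,-15,0,15,14.1,0,-18,0,17.4,16.4,0,-21,0,17.4,16.4,0,-21])

```text
clock: 4.2
position: [0.6008, -0.1016, 0.0923]
ee_rot: [179.9, -0.1, 62.7]
wrist_force: [0.4, -0.8, -0.4]
width: 0.459
```

>>> step_arm(motion=[0,0,0,0,0,0,0,0,-2,0,0,0,0,-2,0])

```text
clock: 4.5
position: [0.5949, -0.1045, 0.0704]
ee_rot: [-179.6, 0.1, 62.5]
wrist_force: [-0.9, 0.3, -0.1]
width: 0.458
```

```bash
python3 - <<'E'
from h import *
c=snap('wrist','w2'); c2=snap('side','s2'); s=sense(); print(s['position'],s['ee_rot'],s['wrist_force'])
print(w2pix(c,(.5984,-.1047,.01)))
E
```

```text
[ 0.59651461 -0.1050569   0.07208685] [-1.79849672e+02  2.78212926e-02  6.24323456e+01] [ 0.46184391 -0.1247858  -0.48387822]
[321.23529958 215.88332548]
```

View pics/w2.png

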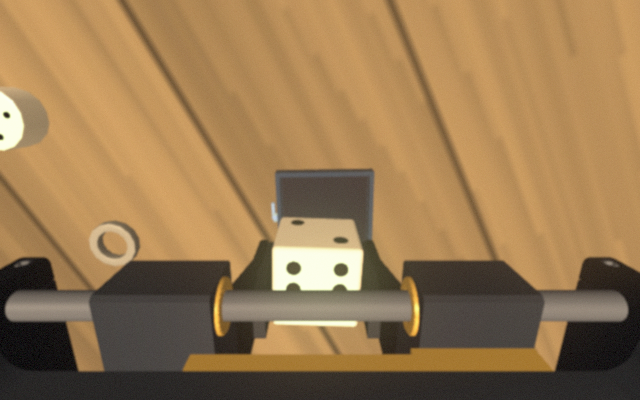

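View pics/s2.png

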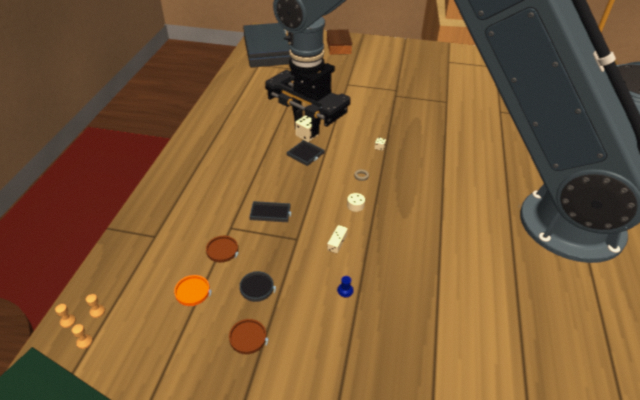

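The big cube hangs over the large square tray, square with it (tray edges at columns 276 to 373 in the wrist view). The ring (113,242) is clear. Lower and release.

>>> step_arm(motion=[0,0,0,-1.5,0,0,0,0,-3,0,0,0,0,-4,0,0,0,0,-5,0,0,0,0,-5.5,0,0,0,0,-5.6,0,0,0,0,-5.6,0])

```text
clock: 5.3
position: [0.5981, -0.1044, 0.0164]
ee_rot: [180.0, -0.0, 62.5]
wrist_force: [0.5, 1.1, -1.0]
width: 0.46
```

>>> step_arm(motion=[0.8,0,0,0,0,0.8,0,0,0,0,0.8,0,0,0,0,0.8,0,0,0,0,0.8,0,0,0,0])

```text
clock: 5.8
position: [0.5981, -0.1045, 0.0168]
ee_rot: [180.0, -0.0, 62.5]
wrist_force: [0.3, -0.0, -0.5]
width: 0.773
```

>>> step_arm(motion=[1,0,0,2,0,1,0,0,5,0,1,0,0,9,0,1,0,0,12.6,0])

```text
clock: 6.2
position: [0.5978, -0.1044, 0.1439]
ee_rot: [-180.0, -0.0, 62.5]
wrist_force: [-0.4, -0.5, 0.5]
width: 0.987
```

>>> step_arm(motion=[1,-2.5,-1,0,3.5,1,-5,-2,0,7,1,-7.5,-3,0,10.5,1,-10,-4,-1,14,1,-12.5,-5,-2,17.5,1,-15,-6,-3,21,1,-17.3,-7,-4,22.5,1,-17.3,-7,-4,22.5])

```text
clock: 7.0
position: [0.4214, -0.1739, 0.1016]
ee_rot: [-179.7, -0.2, 84.9]
wrist_force: [-0.8, 0.2, 0.3]
width: 1.004
```

>>> step_arm(motion=[1,0,0,0,0,1,0,0,0,0])

```text
clock: 7.2
position: [0.4265, -0.1749, 0.1031]
ee_rot: [179.9, 0.1, 85.0]
wrist_force: [0.5, -0.6, 0.6]
width: 1.002
```

```bash
python3 - <<'E'
from h import *
c1=load('w1'); print(pix2w(c1,305,80.5,.022),pix2w(c1,503.5,204,.01))
c=snap('wrist','w3'); c2=snap('side','s3'); s=sense(); print(s['position'],s['ee_rot'],s['wrist_force'])
print(w2pix(c,(.425,-.1745,.022)))
crop('s3','s3c',270,90,420,200,5)
E
```

```text
[ 0.42582732 -0.17576592  0.022     ] [ 0.59029206 -0.2996047   0.01      ]
[ 0.42636436 -0.17462736  0.10300286] [1.79890846e+02 5.84064564e-02 8.50502990e+01] [-0.28437064 -0.63452758  0.4329993 ]
[314.27324306 207.97717159]
```

View pics/w3.png

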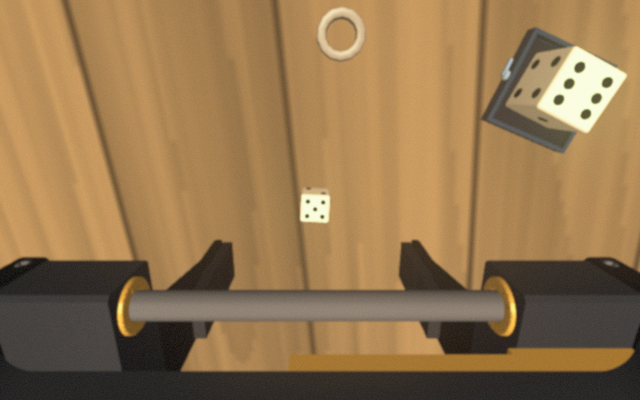

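View pics/s3c.png

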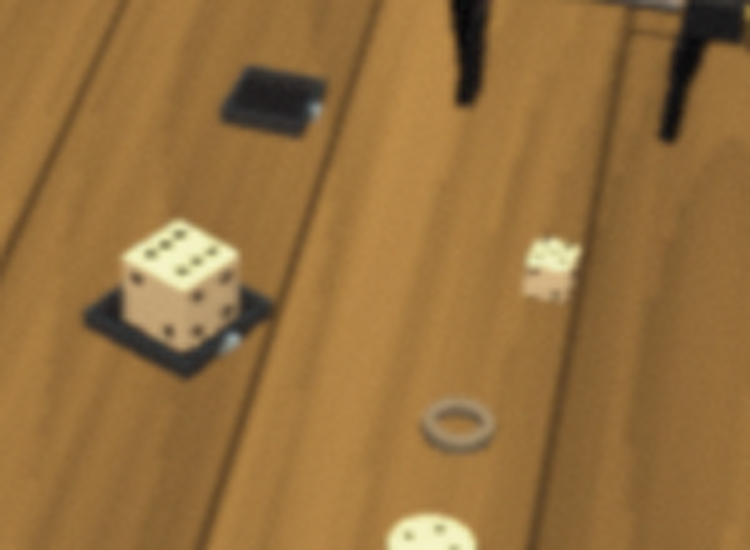

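The big cube sits flat in its tray with the six up, and the little cube is at (315,207), as predicted. Grasp it.

>>> step_arm(motion=[0.7,0,0,-2.5,0,0.7,0,0,-5,0,0.7,0,0,-7,0,0.7,0,0,-8.5,0,0.7,0,0,-9.4,0,0.7,0,0,-9.4,0])

```text
clock: 7.9
position: [0.4252, -0.1741, 0.0078]
ee_rot: [-179.9, -0.0, 85.0]
wrist_force: [-0.1, 0.4, -0.3]
width: 0.708
```

>>> step_arm(motion=[0,0,0,0,0,0,0,0,0,0,0,0,0,0,0,0,0,0,0,0,0,0,0,0,0,0,0,0,0,0,0,0,0,0,0,0,0,0,0,0])

```text
clock: 8.7
position: [0.4251, -0.1746, 0.0088]
ee_rot: [180.0, 0.0, 85.0]
wrist_force: [-0.3, 0.5, 4.1]
width: 0.249
```

>>> step_arm(motion=[0,0,0,0,0,0,0,0,2,0,0,0,0,4,0,0,0,0,6,0,0,0,0,8,0])

```text
clock: 9.2
position: [0.4246, -0.1742, 0.089]
ee_rot: [-179.9, -0.0, 85.0]
wrist_force: [1.0, -0.7, -0.2]
width: 0.247
```

>>> step_arm(motion=[0,2.7,-2,0,0,0,5.5,-4,0,0,0,8,-6,0,0,0,11,-8,0,0,0,14,-10.5,0,0,0,16.5,-12.5,0,0,0,16.5,-12.5,-2,0,0,16.5,-12.5,-3,0])

```text
clock: 10.0
position: [0.5894, -0.2993, 0.0566]
ee_rot: [-179.9, -0.1, 85.0]
wrist_force: [0.1, 1.1, -1.3]
width: 0.249
```

>>> step_arm(motion=[0,0,0,0,0,0,0,0,0,0])

```text
clock: 10.2
position: [0.5889, -0.2985, 0.058]
ee_rot: [-179.9, -0.1, 85.0]
wrist_force: [0.0, 0.1, 0.3]
width: 0.246
```

```bash
python3 - <<'E'
from h import *
c=snap('wrist','w4'); s=sense(); print(s['position'],s['ee_rot'])
print(w2pix(c,(.5898,-.2992,.01)))
E
```

```text
[ 0.58949604 -0.29890541  0.05868275] [-1.79962442e+02 -2.42494734e-02  8.50098748e+01]
[318.15917333 225.60040852]
```

View pics/w4.png

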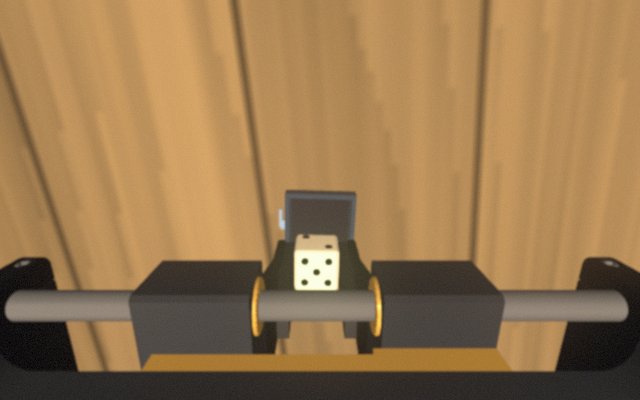

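The little cube is over the small tray: tray edges at columns 285 to 355, die at 295 to 338. Lower and release.

>>> step_arm(motion=[0,0,0,-1.5,0,0,0,0,-3,0,0,0,0,-4,0,0,0,0,-4.6,0,0,0,0,-4.6,0])

```text
clock: 10.75
position: [0.5897, -0.2992, 0.0119]
ee_rot: [-179.9, -0.0, 85.0]
wrist_force: [0.5, 0.3, -0.7]
width: 0.248
```

>>> step_arm(motion=[0.6,0,0,0,0,0.6,0,0,0,0,0.6,0,0,0,0,0.6,0,0,0,0,0.6,0,0,0,0])

```text
clock: 11.25
position: [0.59, -0.2995, 0.0126]
ee_rot: [180.0, 0.0, 85.0]
wrist_force: [-0.1, -0.3, 0.2]
width: 0.569
```

>>> step_arm(motion=[0.7,0,0,2,0,0.8,0,0,5,0,0.8,0,0,8,0,0.8,0,0,11,0])

```text
clock: 11.65
position: [0.5898, -0.2994, 0.1235]
ee_rot: [-180.0, -0.0, 85.0]
wrist_force: [-0.9, -1.1, 0.1]
width: 0.784
```

>>> step_arm(motion=[1,-1.7,4.3,0,0,1,-3.4,8.6,0,0,1,-5.1,12.9,0,0,1,-6.8,17.2,0,0,1,-8.5,21.5,0,0,1,-10.2,25.8,0,0,1,-12,30.2,-1,2,1,-13.8,34.8,-2,5])

```text
clock: 12.45
position: [0.452, 0.0494, 0.1031]
ee_rot: [179.9, 0.0, 90.0]
wrist_force: [1.0, 1.2, 0.5]
width: 0.998
```

>>> step_arm(motion=[1,0,0,0,0,1,0,0,0,0,1,0,0,0,0])

```text
clock: 12.75
position: [0.4536, 0.0475, 0.103]
ee_rot: [179.9, 0.0, 90.0]
wrist_force: [1.2, 0.1, 0.0]
width: 1.003
```

```bash
python3 - <<'E'
from h import *
c=snap('wrist','w5'); s=sense(); print(s['position'],s['ee_rot'])
print(w2pix(c,(.4518,.048,.022)),w2pix(c,(.4716,.1613,.022)))
snap('side','s5');crop('s5','s5c',270,90,420,200,5)
E
```

```text
[0.45374205 0.04709556 0.10302788] [1.79859590e+02 2.93508563e-02 8.99180910e+01]
[313.9202998  207.82572813] [344.12230531  41.52869771]
```

View pics/w5.png

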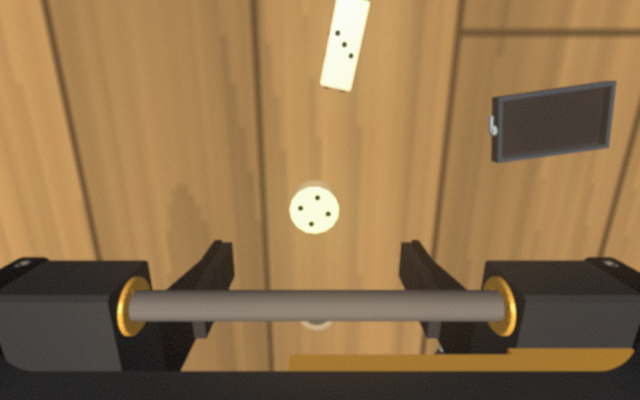

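View pics/s5c.png

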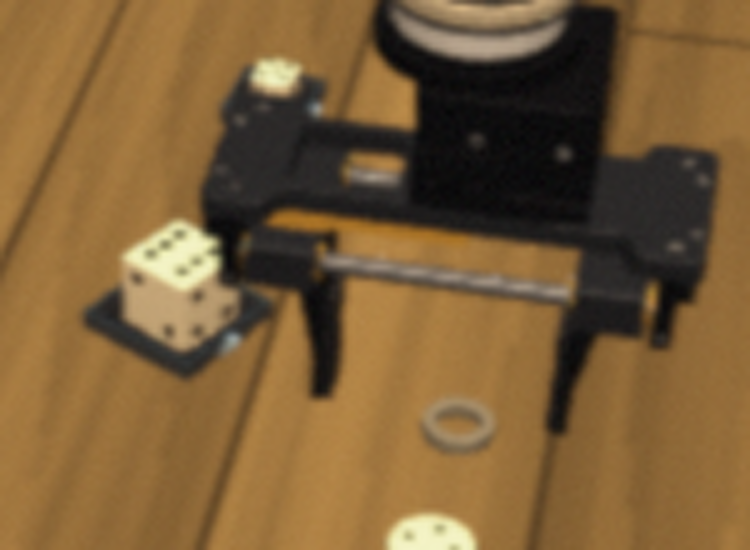

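The drum is at (314,209), within 2 px of prediction. Both cubes are in their trays and the ring is unmoved. Grasp the drum.

>>> step_arm(motion=[0.8,0,-0.1,-2.5,0,0.8,0,-0.1,-5,0,0.8,0,-0.1,-7,0,0.8,0,-0.1,-8.5,0,0.8,0,-0.1,-9.4,0,0.8,0,-0.1,-9.4,0])

```text
clock: 13.45
position: [0.4522, 0.0463, 0.0078]
ee_rot: [-179.9, -0.0, 89.9]
wrist_force: [-0.5, 0.0, -0.9]
width: 0.799
```

>>> step_arm(motion=[0,0,0,0,0,0,0,0,0,0,0,0,0,0,0,0,0,0,0,0,0,0,0,0,0,0,0,0,0,0,0,0,0,0,0,0,0,0,0,0])

```text
clock: 14.25
position: [0.4524, 0.0472, 0.009]
ee_rot: [180.0, 0.0, 90.0]
wrist_force: [0.0, 0.8, 5.5]
width: 0.422
```

>>> step_arm(motion=[0,0,0,0,0,0,0,0,2,0,0,0,0,4,0,0,0,0,6,0,0,0,0,8,0])

```text
clock: 14.75
position: [0.4516, 0.0472, 0.0891]
ee_rot: [-179.9, -0.0, 90.0]
wrist_force: [-0.7, -1.3, -0.0]
width: 0.427
```

>>> step_arm(motion=[0,2.1,3.7,0,0,0,4.2,7.4,0,0,0,6.3,11.1,0,0,0,8.4,14.8,0,0,0,10.5,18.5,0,0,0,12.6,22.2,0,0,0,14.5,25.8,0,0,0,14.5,25.8,-2,0])

```text
clock: 15.55
position: [0.6023, 0.3111, 0.0711]
ee_rot: [179.3, -0.3, 90.2]
wrist_force: [0.6, -0.3, -1.8]
width: 0.426
```

>>> step_arm(motion=[0,0,0,-1,0,0,0,0,-1,0,0,0,0,-1,0])

```text
clock: 15.85
position: [0.5962, 0.3041, 0.058]
ee_rot: [-179.9, 0.0, 89.9]
wrist_force: [0.7, -0.4, -0.1]
width: 0.426
```

```bash
python3 - <<'E'
from h import *
c=snap('wrist','w6'); s=sense(); print(s['position'],s['ee_rot'])
print(w2pix(c,(.5975,.306,.01)), w2pix(c,(.5975-.032,.306,.01)), w2pix(c,(.5975+.032,.306,.01)), w2pix(c,(.5975,.306+.032,.01)))
E
```

```text
[0.5968807  0.30426704 0.05874324] [-1.79961432e+02  1.57796403e-02  8.99389626e+01]
[318.87315556 221.89734587] [269.7984664  221.90202999] [367.97745581 221.89265893] [318.9493574  173.88440417]
```

View pics/w6.png

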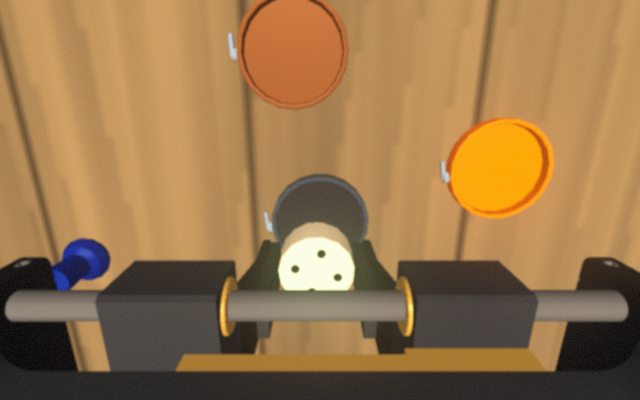

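The drum is over the gunmetal round tray (edges at columns 275 to 367, far rim at row 175), and the brown and orange trays are elsewhere. Lower and release.

>>> step_arm(motion=[0,0,0.1,-1.5,0,0,0,0.1,-3,0,0,0,0.1,-4,0,0,0,0.1,-4.6,0,0,0,0.1,-4.6,0])

```text
clock: 16.4
position: [0.5967, 0.306, 0.0121]
ee_rot: [-179.9, 0.0, 90.0]
wrist_force: [-0.1, 0.3, -0.6]
width: 0.427
```

>>> step_arm(motion=[0.75,0,0,0,0,0.75,0,0,0,0,0.75,0,0,0,0,0.75,0,0,0,0,0.75,0,0,0,0])

```text
clock: 16.9
position: [0.5972, 0.3062, 0.0126]
ee_rot: [180.0, -0.0, 90.0]
wrist_force: [0.1, -0.5, 0.2]
width: 0.729
```

>>> step_arm(motion=[0.8,0,0,2,0,0.8,0,0,5,0,0.8,0,0,8,0,0.8,0,0,11,0])

```text
clock: 17.3
position: [0.5969, 0.3061, 0.1236]
ee_rot: [-180.0, 0.0, 90.0]
wrist_force: [-0.6, 0.2, -0.1]
width: 0.798
```

>>> step_arm(motion=[0.8,-2.5,-3,0,-2.5,0.8,-5,-6,0,-5,0.8,-7.5,-9,0,-7.5,0.8,-10,-12,-1,-10,0.8,-12.5,-14.5,-2,-12.5,0.8,-12.5,-14.5,-2,-12.5,0.8,-12.5,-14.5,-2,-12.5,0.8,-12.5,-14.5,-2,-12.5])

```text
clock: 18.1
position: [0.474, 0.1616, 0.1032]
ee_rot: [179.8, -0.1, 77.5]
wrist_force: [-0.2, 0.2, -1.1]
width: 0.802
```

```bash
python3 - <<'E'
from h import *
c=snap('wrist','w7'); s=sense(); print(s['position'],s['ee_rot'])
print(w2pix(c,(.4716,.1613,.022)))
snap('side','s7');crop('s7','s7c',220,185,380,305,5)
E
```

```text
[0.47400786 0.16183284 0.10313871] [ 1.79837865e+02 -6.11524638e-02  7.75424411e+01]
[313.00211148 209.61109327]
```

View pics/w7.png

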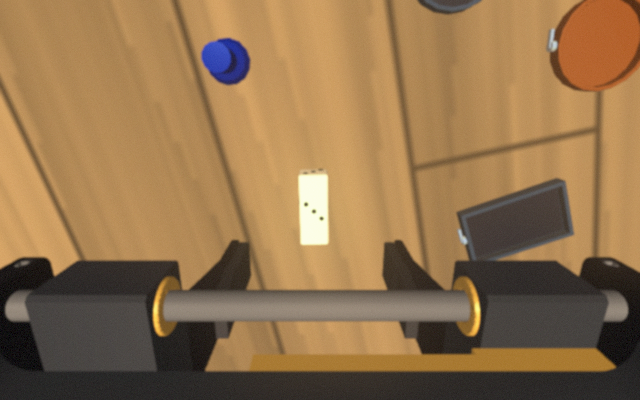

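View pics/s7c.png

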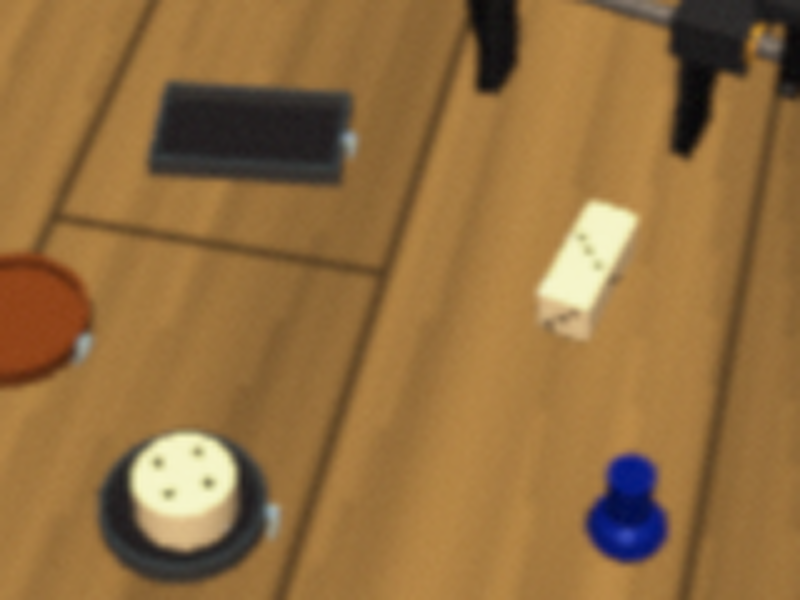

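The drum is in its tray. The bar at (313,209) is as predicted and parallel to the fingers. Grasp.

>>> step_arm(motion=[0.7,0,0,-2.5,0,0.7,0,0,-5,0,0.7,0,0,-7,0,0.7,0,0,-8.5,0,0.7,0,0,-9.4,0,0.7,0,0,-9.4,0])

```text
clock: 18.8
position: [0.4721, 0.1615, 0.0077]
ee_rot: [-179.9, 0.0, 77.5]
wrist_force: [-0.3, -0.8, -0.0]
width: 0.699
```

>>> step_arm(motion=[0,0,0,0,0,0,0,0,0,0,0,0,0,0,0,0,0,0,0,0,0,0,0,0,0,0,0,0,0,0,0,0,0,0,0,0,0,0,0,0])

```text
clock: 19.6
position: [0.4723, 0.1611, 0.0088]
ee_rot: [180.0, -0.0, 77.5]
wrist_force: [-0.5, 0.4, 3.2]
width: 0.247
```

>>> step_arm(motion=[0,0,0,0,0,0,0,0,2,0,0,0,0,4,0,0,0,0,6,0,0,0,0,8,0])

```text
clock: 20.1
position: [0.4717, 0.1611, 0.089]
ee_rot: [-179.9, 0.0, 77.5]
wrist_force: [-0.1, -0.1, -0.0]
width: 0.248
```

```bash
python3 - <<'E'
from h import *
c=load('w5')
w=np.array([pix2w(c,*p,.01)[:2] for p in [(492,98),(615,82),(613,149),(495,161)]]); print(w,w.mean(0))
e=np.roll(w,-1,0)-w; print(np.degrees(np.arctan2(e[:,1],e[:,0])))
E
```

```text
[[0.5786063  0.1261609 ]
 [0.66349141 0.13688416]
 [0.67426344 0.08979644]
 [0.5877875  0.08086156]] [0.62603716 0.10842577]
[   7.19985119  -77.11445365 -174.10101035  101.45741621]
```

>>> step_arm(motion=[0,2,-0.6,0,-8,0,4,-1.3,0,-16,0,6,-2,0,-24,0,8,-2.6,0,-32,0,10,-3.3,0,-40,0,12,-4,0,-48,0,14,-4.6,0,-56,0,15.4,-5.1,0,-64])

```text
clock: 20.9
position: [0.6272, 0.1097, 0.0881]
ee_rot: [180.0, -0.0, 13.1]
wrist_force: [0.1, -0.7, -0.2]
width: 0.25
```

>>> step_arm(motion=[0,0,0,0,-4.5,0,0,0,-2,-4.5,0,0,0,-3,-4.5,0,0,0,-3,-4.5])

```text
clock: 21.3
position: [0.624, 0.1101, 0.0564]
ee_rot: [-180.0, 0.3, 9.0]
wrist_force: [-0.5, -0.2, -0.0]
width: 0.25
```

```bash
python3 - <<'E'
from h import *
c=snap('wrist','w8'); s=sense(); print(s['position'],s['ee_rot'],s['joints'])
print(w2pix(c,(.626,.110,.01)))
snap('side','s8');crop('s8','s8c',220,185,380,305,5)
E
```

```text
[0.62490143 0.11018896 0.05739391] [-1.79972785e+02  1.78743230e-01  9.01145766e+00] [-7.37102732e-02  4.30721113e+01  8.73576417e+01 -1.76964715e-03
  4.97510451e+01  8.09160200e+01]
[315.68565395 223.03773395]
```

View pics/w8.png

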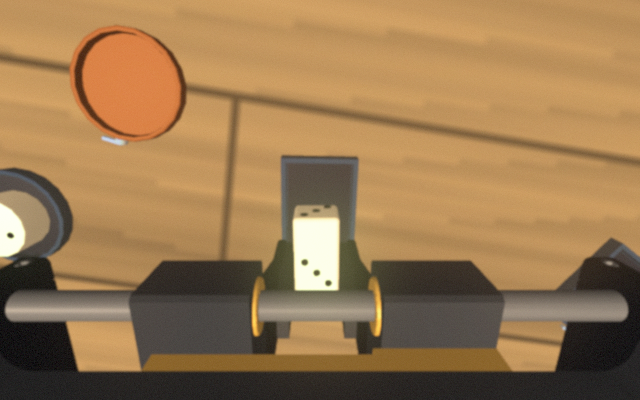

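View pics/s8c.png

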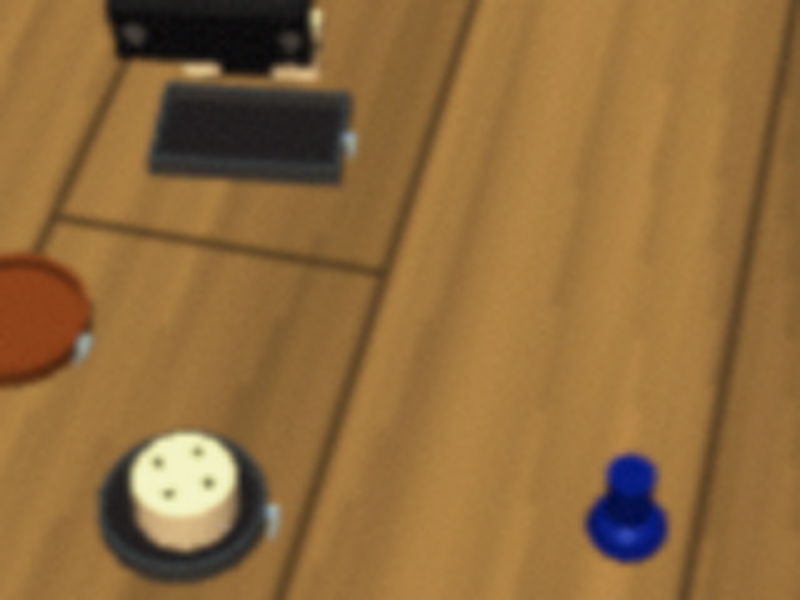

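The bar is over and parallel with the oblong tray: tray columns 281 to 357, bar 294 to 340. Lower and release.

>>> step_arm(motion=[0,0,0,-1.5,0,0,0,0,-3,0,0,0,0,-4,0,0,0,0,-4.6,0,0,0,0,-4.6,0])

```text
clock: 21.9
position: [0.6258, 0.1102, 0.012]
ee_rot: [-180.0, 0.1, 9.0]
wrist_force: [0.5, 0.3, 0.0]
width: 0.25
```

>>> step_arm(motion=[0.6,0,0,0,0,0.6,0,0,0,0,0.6,0,0,0,0,0.6,0,0,0,0,0.6,0,0,0,0])

```text
clock: 22.4
position: [0.6261, 0.1102, 0.0126]
ee_rot: [180.0, -0.0, 9.0]
wrist_force: [1.0, 0.3, 0.5]
width: 0.57
```

>>> step_arm(motion=[0.7,0,0,2,0,0.8,0,0,5,0,0.8,0,0,9,0,0.8,0,0,13,0,0.8,-4,0,16,0,0.8,-8,0,18,0,0.8,-12,0,20,0,0.8,-12,0,20,0])

```text
clock: 23.2
position: [0.501, 0.1107, 0.2147]
ee_rot: [-180.0, 0.1, 9.1]
wrist_force: [0.7, 0.1, -0.3]
width: 0.801
```

```bash
python3 - <<'E'
from h import *
s=sense(); print(s['position'],s['clock'])
snap('side','s9');snap('scene','c9');crop('s9','s9a',220,185,380,305,5);crop('s9','s9b',270,90,420,200,5);crop('c9','c9c',130,120,450,280,2.5)
E
```

```text
[0.50100133 0.11074102 0.21473728] 23.2
```

View pics/s9a.png

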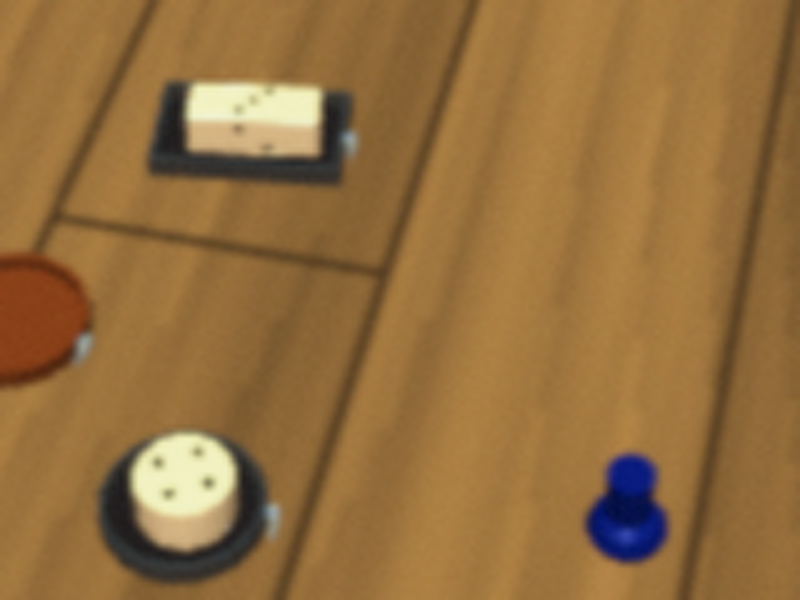

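View pics/s9b.png

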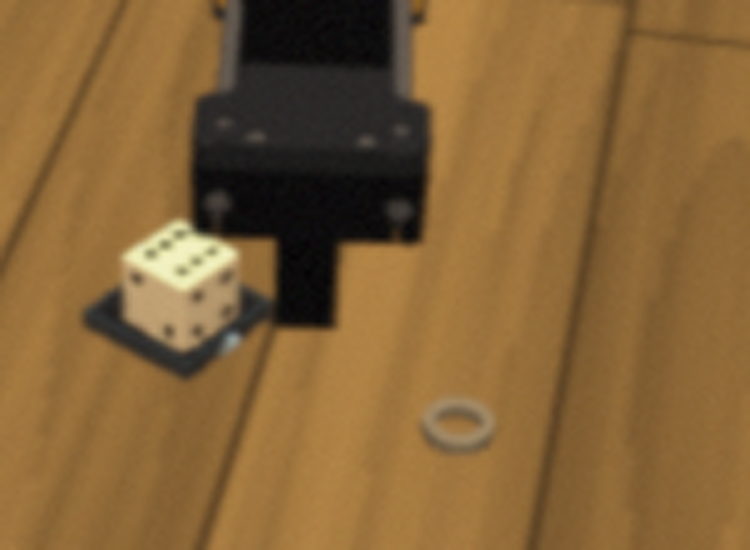

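View pics/c9c.png

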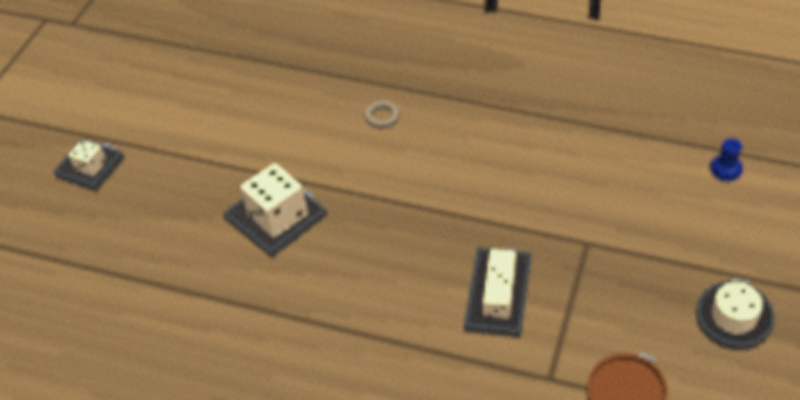

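All four dice look seated, and the ring and stopper have not moved. One numeric check before handing in.

```bash
python3 - <<'E'
from h import *
c=load('s9');s=load('c9')
B=lambda p:(220+(p[0]+.5)/5-.5,185+(p[1]+.5)/5-.5)
A=lambda p:(270+(p[0]+.5)/5-.5,90+(p[1]+.5)/5-.5)
C=lambda p:(130+(p[0]+.5)/2.5-.5,120+(p[1]+.5)/2.5-.5)
def m(n,cc,f,pts,z,t): 
    w=np.mean([pix2w(cc,*f(p),z)[:2] for p in pts],0); print(n,np.round(w*1000,1),'offset mm',np.round(1000*np.hypot(*(w-t)),1))
m('bar',c,B,[(190,84),(323,89),(322,126),(187,122)],.025,(.626,.110))
m('drum',c,B,[(130,474),(238,474)],.025,(.5975,.306))
m('large',c,A,[(178,219),(240,257),(184,292),(121,258)],.043,(.598,-.1047))
m('small',s,C,[(84,140),(104,146),(88,160),(68,153)],.025,(.59,-.299))
m('small tray scene',s,C,[(85,140),(123,151),(95,183),(55,167)],.01,(.59,-.299))
st=sense(); print(st['wrist_force'],finish_job())
E
```

```text
bar [624.2 111.7] offset mm 2.5
drum [596.8 305.1] offset mm 1.2
large [ 597.3 -103.6] offset mm 1.3
small [ 589.4 -295.4] offset mm 3.6
small tray scene [ 589.2 -296.8] offset mm 2.4
the job is handed in; nothing more can be done
[0.32203173 0.36835903 0.18430345] None
```

I picked up all four dice and set each down in its own gunmetal tray, then moved the arm clear and handed the job in at about 23 s. The hand-in gives no verdict, so what follows rests on my own checks.

- **Position:** in the last pictures each die centre measures 1 to 4 mm from its tray's centre, against a limit of 15 mm. The little cube's 3.6 mm was measured in the scene view. That view shows its tray offset 2.4 mm the same way, so the die is about 1.5 mm from the tray itself.
- **Lying flat:** all four dice look flat on the tray floors with the original faces up. I judged height and tilt from the pictures only.
- **Other objects:** the ring token and the glass stopper look unmoved from the first pictures, and the brown and orange trays were not touched.
- **Forces:** the wrist force readings at the end of each move stayed below about 6 N.

No check failed. The cameras disagreed by up to about 3 mm on the oblong tray's position, so I aimed midway between the two readings.

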